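# Lock the bonsai turntable

## Task

Lock the bonsai turntable: take the red-handled flat screwdriver from the rack, seat its blade in the slot of the brass screw and turn the screw clockwise, blade kept in the slot, until it stops with its slot in line with the two white marks. Then put the driver back upright in the rack hole it came from. Leave the yellow driver and the dark steel screw as they are, and do not touch the brass screw with the fingers.

Things in the scene. Friction and masses are not known exactly. Their poses are not given: they have to be found in the camera images.
- flat_driver_handle (a point): Loose red-handled flat driver, about 150 g, hanging upright in a rack hole. Origin: centre of the handle; z up the tool. Handle 34 mm along x, 22 mm along y (grip across these sides), 64 mm tall. Collar 52 mm across, its underside (resting on the rack's top) 38 mm below the origin; shank 12 mm. Blade tip 98 mm below the origin, 24 mm wide along x, 4.5 mm thick along y.
- brass_screw_slot (a point): Brass slotted screw, head 40 mm across, on one of two grey blocks, 100 mm apart, on a tree turntable's fixed green base. Origin: centre of the slot's floor, 46 mm above the table; turns with the screw; x along the slot. Slot open at both ends, 14 mm deep: 6.5 mm wide in its lower 7 mm, flaring to 15 mm at the top of the head, 60 mm above the table. Brass and steel may change places.
- brass_screw (a joint): Turn of the brass screw in rad, growing clockwise seen from above; starts between 0 and 0.4; hard stop at 1.3, where the slot lines up with the two white marks on its block. Turns with about 0.08 N m of friction, stays where left.
- cross_driver_handle (a point): Loose yellow-handled cross-point driver, of the same size and handle, in the rack's other hole; origin at the centre of its handle. Leave it.
- steel_screw_rim (a point): Dark steel screw, the same in shape as the brass one, on the other block; to be left as it is. This point lies on the end of its slot, 20 mm from its axis, at the slot's floor.
- rack: Dark wooden rack, fixed to the table, 200 mm long (x), 90 mm wide (y), 66 mm tall, origin under its centre. Two through holes 32 mm square at x = +50 and -50 mm; the red driver hangs in either one, the yellow in the other.

How it is judged:
By the outcome, as a careful person would: the job done as asked, in the order asked, and still so for the second after the job is handed in, with the robot touching nothing.
It also fails if it takes over 58 s, if anything falls off the work surface, if the arm or the gripper's body presses on something with over 40 N, if the wrist force passes 120 N, or if a joint passes its speed limit or range.

## Robot

A 6-joint arm with a two-finger parallel gripper is mounted at the origin on the work surface. World frame = base frame: x ahead of the robot, y to its left, z up, the work surface at z = 0. Lengths are in mm, angles in degrees, forces in N, time in s.
With the tool pointing down it reaches from about 300 to 850 mm from the base axis. Payload 4.2 kg.
Tool frame: the origin (TCP) lies midway between the tips of the shut fingers; the grasp point (between the pads) lies 19 mm behind it (env.hold_point_z is the z of the grasp point in the tool frame, in mm); z points along the fingers, y is the direction in which the jaws open and shut (so a half turn about z gives the same grasp; the last joint's range is limited). The gripper opens to 91 mm and grips with 3 to 60 N. Pads are 32 mm wide; open, the fingers measure 118 mm over their backs; the gripper's body (76 mm by 178 mm) begins 60 mm behind the grasp point.
Start: joints at [66.864, 18.312, 89.639, -0, 72.044, -1.146], TCP at [215.311, 533.186, 187.976] pointing down, gripper open.
Joint ranges: [-177.97, 177.97], [-48.28, 115.42], [12.27, 149.76], [-77.06, 257.06], [2.81, 150.46], [-146.56, 146.56]. Speed limits (degrees/s): [147.25, 147.25, 180, 180, 180, 180].

## Interface

Orientations are given as [roll, pitch, yaw] about the fixed x, y, z axes, in that order (R = Rz(yaw) Ry(pitch) Rx(roll)).
In Python, from workcell import env, grab_frame, camera_params, spotter gives the robot as it stands. The module is installed in compiled form; this text tells all that it offers.
- The arm moves only by the shell command python3 -m jog 'ROWS' [FORCE]. ROWS is text: rows parted by semicolons, each of 7 numbers parted by spaces: the turn, a rotation vector about the world's x, y, z in units of 5 degrees (1.0 is 5 degrees), then the shift along the world's x, y, z in units of 25 mm (1.0 is 25 mm), then the opening, from 0 (shut) to 1 (fully open). A call has 1 to 5 rows; each row is the pose to reach, as a shift and turn from the pose commanded when the call began; what a row does not reach only later rows make up. A row lasts 1/8 s, in which the tool goes at most 62.5 mm and 10.7 degrees, less where a joint would pass 70% of its speed; a pose out of reach is approached as far as the arm can. A call with a gripper value outside its range is refused whole. The fingers move at their own pace and stop on an object; FORCE is the grip in N (left out, the last holds). Time passes only in rows, so rows that repeat a pose let the fingers close. It gives the time, the measured TCP pose, the force and the opening at its end, in the units of the state.
- env.state(): the state, without advancing time (a new reading comes with each control period).
- grab_frame(name): name is "scene" or "top"; returns the picture (384x512x3 uint8, red, green, blue); there is no depth.
- camera_params(name): a dict with "K" (3x3 intrinsics, pixels), "rvec" (rotation vector, rad) and "tvec" (3), from world to camera coordinates, as OpenCV has them. Camera axes: x right, y down, z forward; pixel columns grow to the right and rows downward; lengths in mm; the calibration is good to about 2 mm. A picture is of the moment at which its call begins. camera_params takes no time and is no camera call.
- env.job_done(): hands the job in, once; it reports no verdict.
Trained networks look in the newest picture that a camera, given by its name, has taken for a name from the list of things; names that differ only in an ending like _2 or _b are one class to them, and where a whole thing is asked for, a point or a joint stands for the part that bears it (a point fixed in the world has none). Each returns a list of dicts, best first, with "conf" (0 to 1); they miss things now and then, are a little off and sometimes report something else, mostly with a low value. They report only what shows in the picture. A call takes as long as a camera call.
- spotter.look_for(query, camera): "box" ([left, top, width, height] in pixels, round what is visible of it).
- spotter.trace(query, camera): "region" (384x512 bool, what is visible of it) and "box" ([left, top, width, height] in pixels, round what is visible of it).
The state is a dict: "time_s": time; "qpos": joint angles; "qvel": joint speeds; "effort": joint torques, N m; "ee_pos": TCP position; "ee_rot": TCP orientation; "force": force on the tool from outside, world axes, zero at the start; "torque": the same for the moment, N m; "gripper_width": finger opening in mm.
Only numpy, scipy, OpenCV 4.12 (cv2) and the standard library are available. Lean on these libraries where they do the work, as an engineer would, in place of code of your own. Each camera call takes 0.05 s, during which the arm holds its last target. There are 200 camera calls.

## Working session

There is one attempt and no reset: what is moved stays moved. The work goes in short steps, Python scripts to look and compute and a shell command to move; the robot and the scene stay as the last step left them, time stands still between calls to the robot, and variables do not carry over. Pictures are saved under pics/ and viewed, about 8 in all and at most 12, crops included, and the job is handed in when it is done.

```bash
mkdir -p pics; cat > h.py <<'E'
import numpy as np, cv2
from workcell import env, grab_frame, camera_params, spotter
def P(n):
    c=camera_params(n); K=np.array(c["K"],float); R=cv2.Rodrigues(np.array(c["rvec"],float))[0]; t=np.array(c["tvec"],float).reshape(3,1)
    return K,R,t
def toz(n,uv,z):
    K,R,t=P(n); d=R.T@np.linalg.inv(K)@np.array([uv[0],uv[1],1.]); o=(-R.T@t).ravel()
    return o+d*(z-o[2])/d[2]
def proj(n,X):
    K,R,t=P(n); p=K@(R@np.array(X,float).reshape(3,1)+t); return (p[:2]/p[2]).ravel()
def tri(n1,u1,n2,u2):
    K,R,t=P(n1);A=K@np.hstack([R,t]);K,R,t=P(n2);B=K@np.hstack([R,t])
    X=cv2.triangulatePoints(A,B,np.array(u1,float).reshape(2,1),np.array(u2,float).reshape(2,1)); return (X[:3]/X[3]).ravel()
def save(n,f,crop=None,s=1):
    im=grab_frame(n)
    if crop: x,y,w,h=crop; im=im[y:y+h,x:x+w]
    cv2.imwrite('pics/'+f,cv2.resize(im[...,::-1],None,fx=s,fy=s,interpolation=cv2.INTER_CUBIC))
E
python3 - <<'E'
from h import *
a=grab_frame("scene");b=grab_frame("top")
cv2.imwrite('pics/a.png',np.vstack([a,b])[...,::-1][:, :])
im=cv2.resize(np.hstack([a,b])[...,::-1],(1024,384)); cv2.imwrite('pics/a.png',np.vstack([cv2.resize(a,(400,300)),cv2.resize(b,(400,300))])[...,::-1])
for n in("scene","top"):
    K,R,t=P(n); print(n,(-R.T@t).ravel().round(),R[2].round(2),K[0,0])
    for q in("flat_driver_handle","brass_screw_slot","cross_driver_handle","steel_screw_rim","rack"):
        print(q,[(np.round(d["box"]).tolist(),round(d["conf"],2)) for d in spotter.look_for(q,n)])
print(env.state(),env.hold_point_z)
E
```

```text
scene [1213.   98.  650.] [-0.75 -0.15 -0.64] 483.71340888587986
flat_driver_handle [([150.0, 134.0, 28.0, 43.0], 0.61)]
brass_screw_slot [([352.0, 221.0, 20.0, 23.0], 0.58)]
cross_driver_handle [([135.0, 164.0, 27.0, 47.0], 0.92)]
steel_screw_rim [([293.0, 216.0, 24.0, 20.0], 0.67)]
rack [([118.0, 152.0, 76.0, 96.0], 0.73)]
top [534. -39. 751.] [ 0.06  0.03 -1.  ] 351.33526614616466
flat_driver_handle [([360.0, 211.0, 31.0, 25.0], 0.78)]
brass_screw_slot [([161.0, 174.0, 21.0, 19.0], 0.62)]
cross_driver_handle [([350.0, 161.0, 25.0, 25.0], 0.64)]
steel_screw_rim [([211.0, 176.0, 14.0, 15.0], 0.54)]
rack [([330.0, 146.0, 67.0, 106.0], 0.66)]
{'time_s': 0.6, 'qpos': array([ 6.68628539e+01,  1.83113286e+01,  8.96403156e+01,  1.47022618e-03,
        7.20426567e+01, -1.14547850e+00]), 'qvel': array([-0.02120723, -0.00580479,  0.01280882, -0.08841041,  0.03659154,
        0.01836729]), 'effort': array([-7.14827802e-04, -4.12120092e+01, -2.32131690e+01,  7.25838938e-02,
        3.79736605e-02, -2.81103205e-06]), 'ee_pos': array([215.31425111, 533.18122108, 187.97272854]), 'ee_rot': array([ 1.79994274e+02, -1.28444122e-03,  1.58007879e+02]), 'force': array([-0.04798792, -0.53531451, -0.10979563]), 'torque': array([ 0.02581596,  0.01780886, -0.00346977]), 'gripper_width': 90.89899869702715} -18.8
```

View pics/a.png

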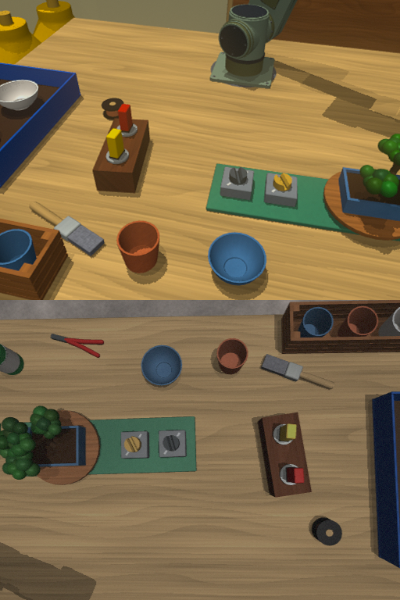

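The scene view shows the red driver in the rack's far hole, the yellow one in its near hole, the brass screw on the block next to the tree and the steel screw on the outer block. Now I'll zoom in and triangulate.

```bash
python3 - <<'E'
from h import *
T=grab_frame("top");S=grab_frame("scene")
def c(im,x,y,w,h,s): return cv2.resize(im[y:y+h,x:x+w],(w*s,h*s),interpolation=cv2.INTER_CUBIC)
a=np.hstack([c(T,325,140,75,120,5),c(S,115,125,75,120,5)])[:, :750]
cv2.imwrite('pics/b.png',a[...,::-1])
b=np.vstack([c(T,150,160,100,50,6),c(S,280,205,100,50,6)])
cv2.imwrite('pics/c.png',b[...,::-1])
R={}
for q in("flat_driver_handle","brass_screw_slot","cross_driver_handle","steel_screw_rim","rack"):
    for n in("scene","top"):
        r=spotter.trace(q,n)
        if not r: continue
        m=r[0]["region"]; ys,xs=np.nonzero(m); R[q,n]=(xs.mean(),ys.mean())
        rect=cv2.minAreaRect(np.c_[xs,ys].astype(np.float32))
        print(q,n,r[0]["conf"],r[0]["box"],np.round(R[q,n],1),np.round(cv2.boxPoints(rect),1).tolist())
    try: print(tri("scene",R[q,"scene"],"top",R[q,"top"]).round(1))
    except KeyError: pass
E
```

```text
flat_driver_handle scene 0.62 [151.0, 135.2, 27.1, 41.2] [160.5 154.7] [[142.10000610351562, 137.39999389648438], [163.89999389648438, 131.0], [175.60000610351562, 170.5], [153.89999389648438, 177.0]]
flat_driver_handle top 0.62 [359.9, 211.9, 30.5, 24.8] [372.7 223.2] [[358.0, 211.0], [387.0, 211.0], [387.0, 235.0], [358.0, 235.0]]
[ 510.9 -234.    96.6]
brass_screw_slot scene 0.73 [348.9, 223.3, 22.7, 20.4] [361.1 233.4] [[349.0, 222.0], [373.0, 222.0], [373.0, 244.0], [349.0, 244.0]]
brass_screw_slot top 0.8 [160.3, 175.6, 22.2, 17.5] [169.2 184.2] [[159.0, 174.0], [180.0, 174.0], [180.0, 194.0], [159.0, 194.0]]
[587.9 159.6  50.4]
cross_driver_handle scene 0.78 [134.7, 164.8, 28.3, 41.6] [147.9 188.6] [[135.0, 165.0], [163.0, 165.0], [163.0, 208.0], [135.0, 208.0]]
cross_driver_handle top 0.73 [350.1, 161.0, 25.1, 25.8] [364.2 170.9] [[350.0, 158.0], [378.0, 158.0], [378.0, 185.0], [350.0, 185.0]]
[ 608.  -221.1   92.9]
steel_screw_rim scene 0.9 [295.1, 217.2, 20.3, 20.1] [304.3 225.4] [[294.0, 215.0], [315.0, 215.0], [315.0, 236.0], [294.0, 236.0]]
steel_screw_rim top 0.8 [210.4, 175.4, 18.0, 19.1] [219.4 182.7] [[210.0, 173.0], [229.0, 173.0], [229.0, 192.0], [210.0, 192.0]]
[590.3  59.2  49.1]
rack scene 0.75 [119.0, 153.4, 73.9, 97.5] [157.  206.6] [[111.5999984741211, 239.89999389648438], [138.0, 140.89999389648438], [197.0, 156.6999969482422], [170.60000610351562, 255.60000610351562]]
rack top 0.8 [329.0, 142.5, 69.5, 107.7] [361.5 198.4] [[326.8999938964844, 151.39999389648438], [380.29998779296875, 142.0], [398.6000061035156, 244.89999389648438], [345.20001220703125, 254.39999389648438]]
[ 558.8 -235.5    4. ]
```

View pics/b.png

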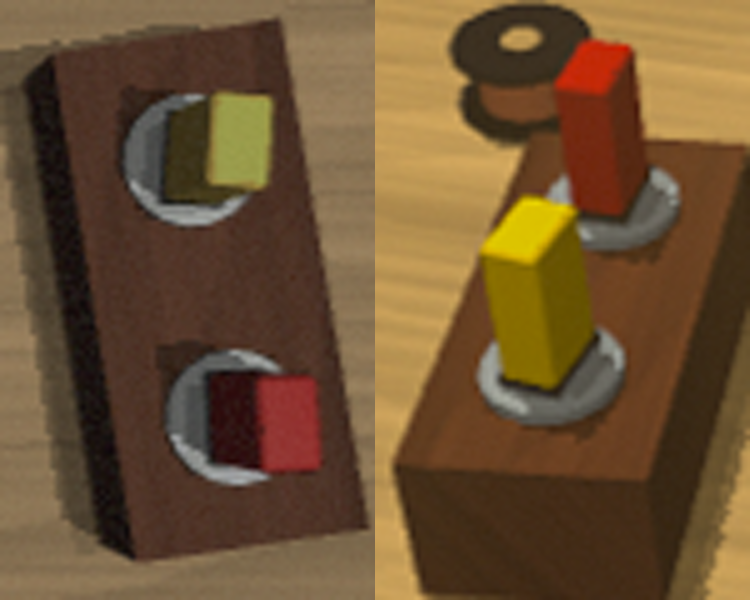

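View pics/c.png

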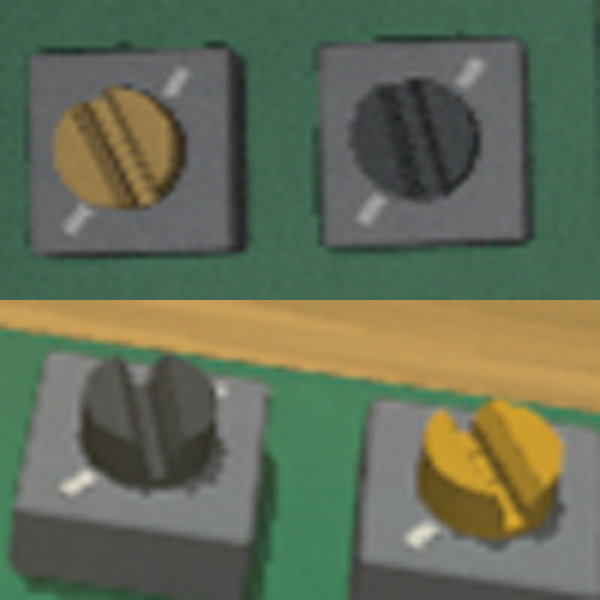

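The rack crop shows the red handle's top face at about (383,225) in the top view and (159,139) in the scene view. Its long side runs roughly along the rack. The other crop shows the brass slot tilted about 64° counter-clockwise of its white marks. Next: geometry and tree clearance.

```bash
python3 - <<'E'
from h import *
T=lambda x,y:(x/5+325-.4,y/5+140-.4); S=lambda x,y:((x-375)/5+115-.4,y/5+125-.4)
t=[T(*p) for p in((258,376),(318,376),(320,470),(262,472))]; s=[S(*p) for p in((580,42),(634,46),(618,92),(556,90))]
print("red top tri",tri("top",np.mean(t,0),"scene",np.mean(s,0)).round(1))
c=[toz("top",p,136)[:2] for p in t]; print(np.round(c,1).tolist(),np.mean(c,0))
c=[toz("scene",p,136)[:2] for p in s]; print(np.round(c,1).tolist(),np.mean(c,0))
cr=[toz("top",T(*p),66)[:2] for p in((52,57),(280,18),(368,527),(135,560))]; print("rack",np.round(cr,1).tolist(),np.mean(cr,0), )
# collar circle
print("collar",toz("top",T(235,418),72))
yt=tri("top",T(240,140),"scene",S(533,230)); print("yellow top",yt)
B=lambda x,y:(x/6+150-.4,y/6+160-.4)
Z=lambda p,z:toz("top",B(*p),z)[:2]
print("head centre",Z((119,148),60),"edges",[np.degrees(np.arctan2(*(Z(a,z)-Z(b,z))[::-1])) for a,b,z in(((75,110),(135,205),60),((105,90),(158,195),60))])
print("marks",Z((178,82),44),Z((78,220),44),(Z((178,82),44)+Z((78,220),44))/2,np.degrees(np.arctan2(*(Z((178,82),44)-Z((78,220),44))[::-1])))
C=lambda x,y:(x/6+280-.4,(y-300)/6+205-.4)
print("scene head",toz("scene",C(494,465),60))
# tree extents
for uv in((48,538),(385,150)): pass
g=grab_frame("top"); hsv=cv2.cvtColor(g,cv2.COLOR_RGB2HSV)
a=np.hstack([cv2.resize(g[:,0:200],(400,768))[150:550],cv2.resize(grab_frame("scene")[100:320,362:512],(300,440))[:400]]); cv2.imwrite('pics/d.png',a[...,::-1])
E
```

```text
red top tri [ 509.3 -235.7  134.2]
[[526.1, -225.8], [526.0, -246.3], [493.7, -246.2], [493.1, -226.4]] [ 509.7320165  -236.16024653]
[[497.2, -246.4], [494.8, -225.6], [525.1, -220.5], [529.4, -243.1]] [ 511.65524148 -233.89056197]
rack [[649.8, -170.3], [664.4, -259.0], [467.4, -287.4], [454.9, -198.6]] [ 559.14773322 -228.82228833]
collar [ 509.29410318 -236.17791545   72.        ]
yellow top [ 608.13228221 -220.8410039   134.17925973]
head centre [586.89785075 156.85829872] edges [np.float64(32.841289168093034), np.float64(27.362704668365012)]
marks [610.46554276 141.48063351] [563.75999062 175.06584683] [587.11276669 158.27324017] -35.71930603966711
scene head [594.49789014 159.55571354  60.        ]
```

View pics/d.png

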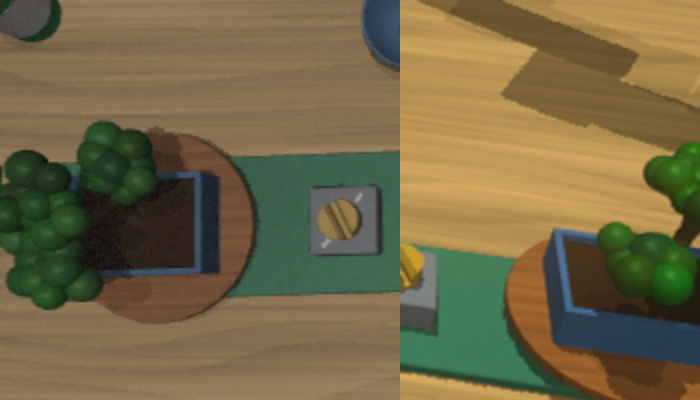

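```bash
python3 - <<'E'
from h import *
print(tri("top",(58,153),"scene",(487,230)).round())
for z in(120,160,200,216): print(z,toz("top",(78,158),z).round(),toz("top",(70,165),z).round(),toz("top",(50,180),z).round())
for X in((587,158,60),(610,141,44),(510,-235,136)): print(proj("scene",X),proj("top",X))
for yaw in(158,):
    R=cv2.Rodrigues(np.zeros(3))[0]
    from scipy.spatial.transform import Rotation as Ro
    print(Ro.from_euler('xyz',[180,0,yaw],degrees=True).as_matrix().round(2))
E
```

```text
[637. 333. 146.]
120 [632. 310. 120.] [619. 324. 120.] [591. 361. 120.]
160 [626. 288. 160.] [613. 301. 160.] [588. 336. 160.]
200 [619. 266. 200.] [608. 278. 200.] [584. 310. 200.]
216 [617. 257. 216.] [606. 269. 216.] [583. 300. 216.]
[361.25313529 228.96683461] [168.8640507  184.21865973]
[349.171059   243.07282457] [179.49871003 173.4926929 ]
[158.78847554 137.47559803] [381.81421498 224.12970729]
[[-0.93  0.37  0.  ]
 [ 0.37  0.93  0.  ]
 [ 0.    0.   -1.  ]]
```

```bash
python3 -m jog '0 0 0.5 0.85 -2.3 0.3 1;0 0 1 1.7 -4.6 0.6 1;0 0 1.5 2.6 -6.9 0.8 1;0 0 2 3.5 -9.2 0.8 1;0 0 2.6 4.4 -11.5 0.8 1'; python3 -m jog '0 0 0.5 0.85 -2.3 0 1;0 0 1 1.7 -4.6 0 1;0 0 1.5 2.6 -6.9 0 1;0 0 2 3.5 -9.2 0 1;0 0 2.6 4.4 -11.5 0 1'; python3 -m jog '0 0 0 0.85 -2.2 0 1;0 0 0 1.7 -4.4 0 1;0 0 0 2.4 -6.2 0 1;0 0 0 3 -7.7 0 1;0 0 0 3 -7.7 0 1'
```

```text
time_s: 1.92
ee_pos: [325.8, 244.0, 208.3]
ee_rot: [179.9, 0.1, 171.2]
force: [0.0, 0.1, 0.1]
gripper_width: 91.2
time_s: 2.55
ee_pos: [435.9, -43.8, 208.3]
ee_rot: [180.0, 0.1, -175.9]
force: [0.7, 0.7, 0.0]
gripper_width: 91.3
time_s: 3.18
ee_pos: [510.9, -236.6, 207.3]
ee_rot: [-180.0, -0.0, -176.2]
force: [-0.2, 0.7, -0.4]
gripper_width: 91.0
```

```bash
python3 -m jog '0 0 0 0 0 -1.6 1;0 0 0 0 0 -3.2 1;0 0 0 0 0 -4.75 1;0 0 0 0 0 -4.75 1;0 0 0 0 0 -4.75 0.6' 40; python3 -m jog '0 0 0 0 0 0 0.2;0 0 0 0 0 0 0;0 0 0 0 0 0 0;0 0 0 0 0 0 0;0 0 0 0 0 0 0' 40;  python3 -m jog '0 0 0 0 0 0 0;0 0 0 0 0 0 0;0 0 0 0 0 0 0' 40
```

```text
time_s: 3.8
ee_pos: [511.2, -234.2, 90.8]
ee_rot: [-179.9, 0.1, -176.0]
force: [0.8, -0.2, -0.2]
gripper_width: 83.8
time_s: 4.42
ee_pos: [510.3, -234.3, 89.3]
ee_rot: [180.0, 0.0, -176.0]
force: [-0.2, 0.4, 0.5]
gripper_width: 33.8
time_s: 4.8
ee_pos: [510.4, -234.4, 89.2]
ee_rot: [-180.0, 0.0, -176.0]
force: [0.5, -0.5, -0.9]
gripper_width: 21.5
```

```bash
python3 -m jog '0 0 0 0 0 0 0;0 0 0 0 0 0.6 0;0 0 0 0 0 2 0;0 0 0 0 0 3.8 0;0 0 0 0 0 5 0' 40; python3 -m jog '0 0 0 0 0 0 0' ; python3 - <<'E'
from h import *
a=grab_frame("scene")[60:240,100:300];b=grab_frame("top")[130:290,320:460]
cv2.imwrite('pics/e.png',np.hstack([cv2.resize(a,(440,396)),cv2.resize(b,(346,396))])[...,::-1])
print(env.state()["gripper_width"],env.state()["ee_rot"])
E
```

```text
time_s: 5.42
ee_pos: [510.8, -234.4, 217.4]
ee_rot: [-179.9, 0.2, -176.0]
force: [0.1, -0.5, -1.6]
gripper_width: 22.0
time_s: 5.55
ee_pos: [511.6, -234.9, 217.3]
ee_rot: [-179.8, 0.3, -176.0]
force: [0.3, -0.1, -2.7]
gripper_width: 21.7
21.896548593799086 [ 1.79948835e+02 -6.91510637e-02 -1.75988291e+02]
```

View pics/e.png

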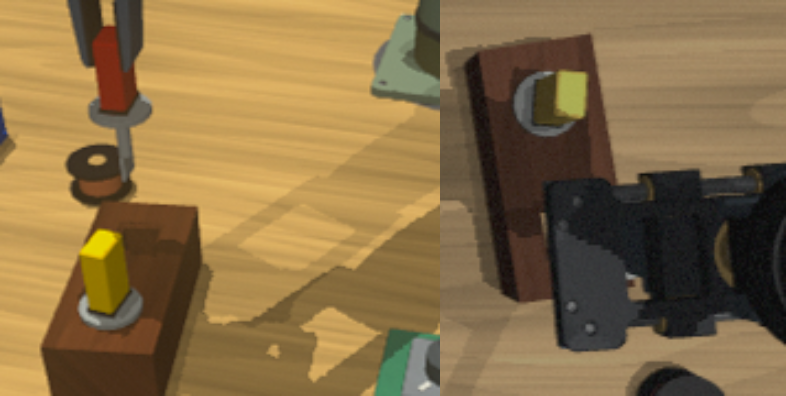

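The driver is held upright, with the blade hanging clear above the rack and the yellow driver undisturbed. Carrying it to above the brass screw.

```bash
python3 -m jog '0 0 0 0.15 0.8 0 0;0 0 0.4 0.5 2.4 0 0;0 0 1.2 0.9 4.6 0 0;0 0 2 1.3 6.8 0 0;0 0 2.8 1.7 9 0 0'; python3 -m jog '0 0 0.8 0.4 2 0 0;0 0 1.6 0.8 4 0 0;0 0 2.2 1.2 5.8 0 0;0 0 2.4 1.3 6.6 -0.6 0;0 0 2.4 1.3 6.7 -1.2 0'; python3 -m jog '0 0 0 0 0 -0.4 0;0 0 0 0 0 -0.4 0'; python3 - <<'E'
from h import *
a=grab_frame("scene")[140:270,260:430];b=grab_frame("top")[120:250,120:290]
cv2.imwrite('pics/f.png',np.hstack([cv2.resize(a,None,fx=3,fy=3,interpolation=cv2.INTER_CUBIC),cv2.resize(b,(280,390))])[...,::-1])
s=env.state();print(s["qpos"].round(1),s["ee_pos"],s["ee_rot"])
for X in((588,158.5,60),(588,158.5,s["ee_pos"][2]-83.2),(598,164,s["ee_pos"][2]-83.2)): print(proj("scene",X)-[260,140], (proj("scene",X)-[260,140])*3)
E
```

```text
time_s: 6.28
ee_pos: [551.9, -6.3, 212.7]
ee_rot: [179.9, -0.1, -161.8]
force: [0.5, 0.5, -2.3]
gripper_width: 21.7
time_s: 6.9
ee_pos: [584.0, 159.2, 181.8]
ee_rot: [180.0, -0.2, -149.9]
force: [-0.8, -0.1, -0.6]
gripper_width: 21.6
time_s: 7.15
ee_pos: [584.3, 156.6, 172.9]
ee_rot: [180.0, -0.2, -150.1]
force: [-0.0, 0.1, -1.7]
gripper_width: 21.7
[  13.9   21.6   86.6   -0.    71.7 -106. ] [585.49859106 157.03153524 174.52691668] [-1.79987043e+02  1.73757849e-02 -1.50088853e+02]
[101.51321927  89.40999615] [304.53965781 268.22998846]
[104.44430243  76.25913776] [313.33290728 228.77741328]
[107.46981891  80.76506718] [322.40945673 242.29520155]
```

View pics/f.png

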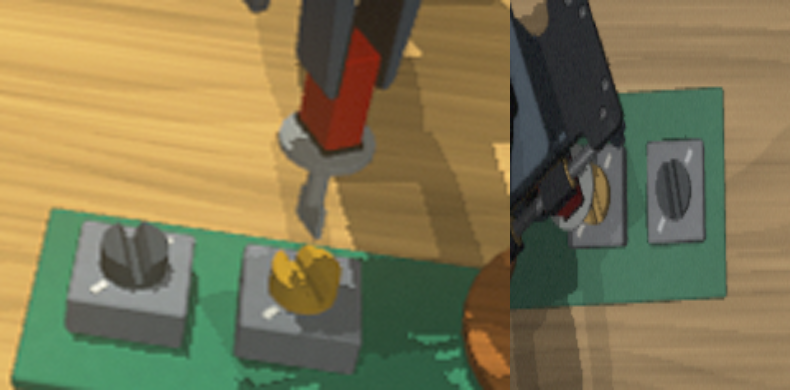

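The blade's bottom edge is at about (309,232) in the crop, lined up over the brass slot near (305,272). The steel screw and yellow driver are untouched. Lowering now.

```bash
python3 -m jog '0 0 0 0.1 0.05 -0.4 0;0 0 0 0.1 0.05 -0.8 0;0 0 0 0.1 0.05 -1.1 0;0 0 0 0.1 0.05 -1.35 0;0 0 0 0.1 0.05 -1.5 0' 50; python3 -m jog '0 0 0 0 0 -0.1 0;0 0 0 0 0 -0.16 0;0 0 0 0 0 -0.16 0'; python3 -c "
from h import *
s=env.state();print(s['force'],s['torque'],s['ee_pos'])"
```

```text
time_s: 7.88
ee_pos: [587.6, 159.6, 136.3]
ee_rot: [180.0, -0.0, -150.0]
force: [-0.6, 1.0, 1.2]
gripper_width: 21.9
time_s: 8.25
ee_pos: [587.6, 160.0, 132.8]
ee_rot: [179.9, 0.0, -150.0]
force: [-1.3, 2.9, -0.9]
gripper_width: 21.7
[-1.33909934  2.85707062 -0.88275024] [ 0.83883626  0.31669164 -0.01597344] [587.63442424 160.00865151 132.76375333]
```

```bash
python3 -m jog '0 0 0 -0.02 0.04 0 0;0 0 0 -0.02 0.04 -0.08 0;0 0 0 -0.02 0.04 -0.13 0;0 0 0 -0.02 0.04 -0.13 0'; python3 -c "
from h import *
s=env.state();print(s['force'],s['torque'],s['ee_pos'])"
```

```text
time_s: 8.75
ee_pos: [587.3, 160.3, 129.3]
ee_rot: [-180.0, -0.0, -150.0]
force: [0.6, 1.4, -0.9]
gripper_width: 21.8
[ 0.64742975  1.35187451 -0.91478886] [ 0.49188822  0.15469983 -0.02849027] [587.33067806 160.31775426 129.30404921]
```

```bash
python3 -m jog '0 0 -0.7 0 0 0 0;0 0 -1.5 0 0 0 0;0 0 -2.3 0 0 0 0;0 0 -3.1 0 0 0 0;0 0 -4 0 0 0 0'; python3 -c "
from h import *
s=env.state();print(s['force'],s['torque'],s['ee_pos'])"
```

```text
time_s: 9.38
ee_pos: [587.5, 160.4, 129.4]
ee_rot: [-180.0, 0.0, -170.1]
force: [0.7, 1.8, -2.6]
gripper_width: 21.8
[ 0.73593586  1.84526465 -2.56735216] [0.43806905 0.03572043 0.0987738 ] [587.49722577 160.35423343 129.36587346]
```

```bash
python3 -m jog '0 0 -0.8 0 0 0 0;0 0 -1.6 0 0 0 0;0 0 -2.4 0 0 0 0;0 0 -3.2 0 0 0 0;0 0 -4 0 0 0 0'; python3 -c "
from h import *
s=env.state();print(s['force'],s['torque'],s['ee_pos'])"; python3 -m jog '0 0 -0.8 0 0 0 0;0 0 -1.6 0 0 0 0;0 0 -2.4 0 0 0 0;0 0 -3.2 0 0 0 0;0 0 -4 0 0 0 0'; python3 -c "
from h import *
s=env.state();print(s['force'],s['torque'],s['ee_pos'])"
```

```text
time_s: 10.0
ee_pos: [587.6, 160.0, 129.3]
ee_rot: [-180.0, 0.0, 169.9]
force: [-0.1, -0.1, -0.8]
gripper_width: 21.6
[-0.06837318 -0.08085918 -0.75350933] [0.28611903 0.05892823 0.12113867] [587.55729873 159.9998101  129.34376794]
time_s: 10.62
ee_pos: [587.5, 159.6, 129.4]
ee_rot: [-179.9, 0.1, 149.9]
force: [-0.8, -0.6, -0.7]
gripper_width: 21.8
[-0.7503148  -0.55217744 -0.68054792] [-0.02614184  0.01645231  0.05998689] [587.51187158 159.64114641 129.36493231]
```

```bash
python3 -m jog '0 0 -0.5 0 0 0 0;0 0 -1 0 0 0 0;0 0 -1.4 0 0 0 0'; python3 -c "
from h import *
s=env.state();print(s['force'],s['torque'],s['ee_pos'])"; python3 -m jog '0 0 -0.3 0 0 0 0;0 0 -0.6 0 0 0 0;0 0 -0.6 0 0 0 0'; python3 -c "
from h import *
s=env.state();print(s['force'],s['torque'],s['ee_pos'])"
```

```text
time_s: 11.0
ee_pos: [587.4, 159.6, 129.4]
ee_rot: [-179.9, 0.1, 143.0]
force: [-0.2, -1.5, -2.0]
gripper_width: 21.7
[-0.16040986 -1.48587902 -2.03083207] [-0.25945279  0.07264445  0.04189812] [587.39864465 159.56705016 129.35225663]
time_s: 11.38
ee_pos: [587.3, 159.7, 129.4]
ee_rot: [-179.9, 0.0, 140.0]
force: [0.0, -3.5, -1.2]
gripper_width: 21.4
[ 0.01279007 -3.48053467 -1.23265107] [-0.80803917 -0.07277999  0.04250856] [587.27681985 159.74877673 129.36835058]
```

```bash
python3 -m jog '0 0 -0.2 -0.01 -0.05 0 0;0 0 -0.5 -0.01 -0.05 0 0;0 0 -0.5 -0.01 -0.05 0 0'; python3 -c "
from h import *
s=env.state();print(s['force'],s['torque'],s['ee_pos'])"; python3 -m jog '0 0 -0.3 0 0 0 0;0 0 -0.6 0 0 0 0;0 0 -0.6 0 0 0 0'; python3 -c "
from h import *
s=env.state();print(s['force'],s['torque'],s['ee_pos'])"
```

```text
time_s: 11.75
ee_pos: [587.2, 159.3, 129.4]
ee_rot: [180.0, -0.0, 137.5]
force: [-0.3, -0.3, -3.3]
gripper_width: 21.8
[-0.28400873 -0.28797247 -3.33075782] [-0.23959751 -0.1980835   0.17073244] [587.1707198  159.34468877 129.36955118]
time_s: 12.12
ee_pos: [587.1, 159.3, 129.4]
ee_rot: [180.0, 0.0, 134.5]
force: [1.5, -0.7, -4.2]
gripper_width: 21.6
[ 1.53993627 -0.67230199 -4.20741359] [-0.22352005 -0.30852572  0.53524998] [587.1428066  159.30168675 129.38035374]
```

```bash
python3 -m jog '0 0 0.4 0 0 0 0;0 0 0.7 0 0 0 0;0 0 0.9 0 0 0 0;0 0 0.9 0 0 0 0'; python3 -c "
from h import *
s=env.state();print(s['force'],s['torque'],s['ee_pos'])"; python3 -m jog '0 0 0.3 0 0 0 0;0 0 0.3 0 0 0 0'; python3 -c "
from h import *
s=env.state();print(s['force'],s['torque'],s['ee_pos'])"
```

```text
time_s: 12.62
ee_pos: [586.9, 159.4, 129.8]
ee_rot: [180.0, -0.0, 139.0]
force: [0.1, 0.7, -1.8]
gripper_width: 22.0
[ 0.14137844  0.72385036 -1.83245842] [-0.00875192 -0.06925396 -0.05096348] [586.94826671 159.42728585 129.75940619]
time_s: 12.88
ee_pos: [586.9, 159.3, 129.6]
ee_rot: [180.0, -0.0, 140.5]
force: [1.3, -0.3, -1.6]
gripper_width: 21.8
[ 1.31640859 -0.30374375 -1.57666654] [ 0.02027412 -0.01011493 -0.03011411] [586.90375653 159.28016586 129.62732741]
```

```bash
python3 -m jog '0 0 0 0 0 0.3 0;0 0 0 0 0 0.8 0;0 0 0 0 0 1.8 0;0 0 0 0 0 2.8 0;0 0 0 0 0 3.4 0'; python3 -m jog '0 0 0.6 -0.3 -1.5 0 0;0 0 1.6 -0.8 -3.5 0 0;0 0 2.6 -1.2 -5.7 0 0;0 0 3.6 -1.6 -8 0 0;0 0 4.6 -2 -10 0 0';python3 -m jog '0 0 0.4 0 -0.4 0 0;0 0 0.4 0 -0.4 0 0'; python3 - <<'E'
from h import *
a=grab_frame("scene");b=grab_frame("top")
c=lambda im,x,y,w,h,W,H: cv2.resize(im[y:y+h,x:x+w],(W,H),interpolation=cv2.INTER_CUBIC)
cv2.imwrite('pics/g.png',np.vstack([np.hstack([c(b,150,160,100,50,400,200),c(a,280,205,100,50,400,200)]),np.hstack([c(a,160,60,160,150,400,375),c(b,240,120,160,150,400,375)])])[...,::-1])
s=env.state();print(s["qpos"].round(1),s["ee_pos"],s["ee_rot"],s["gripper_width"])
E
```

```text
time_s: 13.5
ee_pos: [587.7, 159.3, 216.8]
ee_rot: [179.9, 0.1, 140.5]
force: [0.4, 0.0, -1.8]
gripper_width: 21.6
time_s: 14.12
ee_pos: [536.4, -92.8, 214.9]
ee_rot: [-180.0, 0.0, 163.7]
force: [0.6, 0.5, -1.6]
gripper_width: 21.9
time_s: 14.38
ee_pos: [536.8, -101.7, 214.7]
ee_rot: [180.0, -0.0, 165.4]
force: [-0.3, -0.2, -2.1]
gripper_width: 21.9
[-11.8  14.8  90.8   0.   74.4 -87.3] [ 537.02857142 -100.30002962  214.58579989] [ 1.79969460e+02 -1.29606495e-02  1.65487726e+02] 21.47951824113313
```

View pics/g.png

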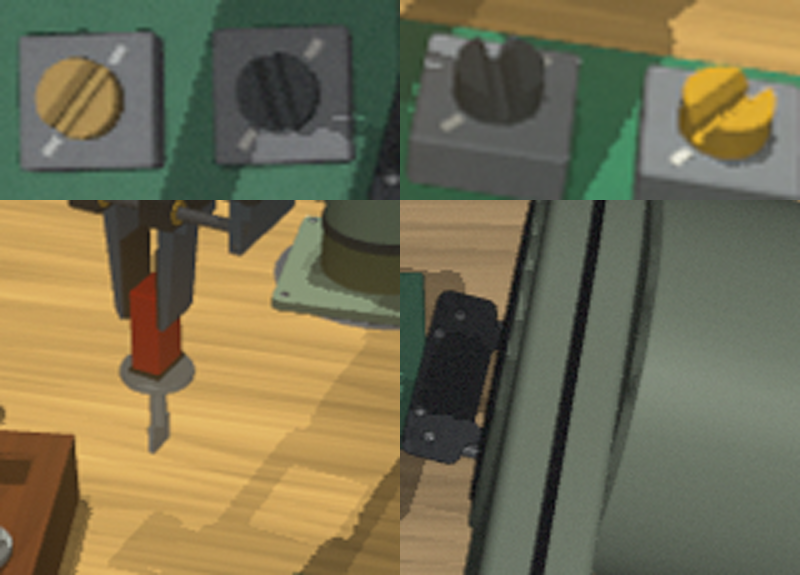

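In both views the brass slot lines up with its white marks, and the steel screw's slot is unchanged. The driver is still upright in the grip. Back to above its hole.

```bash
python3 -m jog '0 0 0.9 -0.25 -1.3 0 0;0 0 2 -0.55 -2.8 0 0;0 0 3.2 -0.85 -4.2 0 0;0 0 4.2 -1.05 -5.2 0 0;0 0 4.5 -1.08 -5.42 -0.3 0'; python3 -m jog '0 0 0 0 0 -1 0;0 0 0 0 0 -1.4 0;0 0 0 0 0 -1.4 0;0 0 0 0 0 -1.4 0'; python3 - <<'E'
from h import *
a=grab_frame("scene");b=grab_frame("top")
c=lambda im,x,y,w,h,W,H: cv2.resize(im[y:y+h,x:x+w],(W,H),interpolation=cv2.INTER_CUBIC)
cv2.imwrite('pics/h.png',np.hstack([c(a,120,90,80,110,400,550),c(b,330,180,80,110,400,550)])[...,::-1])
s=env.state();p=s["ee_pos"];print(p,s["ee_rot"])
u=np.array([np.cos(.143),np.sin(.143)]);v=np.array([-u[1],u[0]])
print("tip",(proj("scene",(p[0],p[1],p[2]-83.2))-[120,90])*5)
for i,j in((-1,-1),(1,-1),(1,1),(-1,1),(0,0)): 
    q=np.array([509.7,-236])+16*i*u+16*j*v; print((proj("scene",(*q,66))-[120,90])*5)
E
```

```text
time_s: 15.1
ee_pos: [510.6, -236.6, 207.2]
ee_rot: [-180.0, 0.1, -172.0]
force: [0.2, 0.7, -1.4]
gripper_width: 22.0
time_s: 15.6
ee_pos: [510.8, -236.0, 172.7]
ee_rot: [-180.0, 0.1, -172.0]
force: [-0.4, -0.1, -0.8]
gripper_width: 21.8
[ 510.70996639 -236.27478459  172.87673324] [-1.79952159e+02  8.83040539e-02 -1.71974445e+02]
tip [203.43019438 337.50298051]
[180.87767407 357.93554919]
[161.79786209 406.96907083]
[243.03721989 411.93968848]
[260.08625099 362.71274475]
[211.53752122 384.57278783]
```

View pics/h.png

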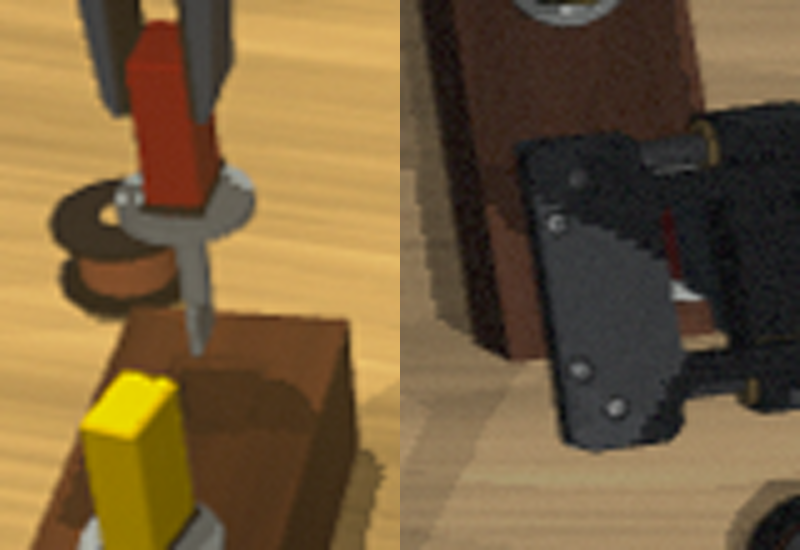

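The tip (~(200,350)) hangs over the hole's dark opening, and the yellow driver is undisturbed. I'll lower with force checks.

```bash
python3 -m jog '0 0 0 0 0 -0.4 0;0 0 0 0 0 -0.8 0;0 0 0 0 0 -1.1 0;0 0 0 0 0 -1.35 0;0 0 0 0 0 -1.5 0'; python3 -m jog '0 0 0 0 0 -0.4 0;0 0 0 0 0 -0.8 0;0 0 0 0 0 -1.2 0;0 0 0 0 0 -1.6 0;0 0 0 0 0 -1.7 0';python3 -c "
from h import *
s=env.state();print(s['force'],s['torque'],s['ee_pos'])"
```

```text
time_s: 16.32
ee_pos: [509.9, -236.3, 133.9]
ee_rot: [180.0, -0.0, -172.0]
force: [-0.6, -0.2, -1.6]
gripper_width: 21.8
time_s: 16.95
ee_pos: [509.6, -236.1, 91.0]
ee_rot: [179.9, -0.1, -172.0]
force: [-0.6, -0.2, -1.1]
gripper_width: 21.7
[-0.62140736 -0.15937484 -1.12858228] [0.07707629 0.05136839 0.00940323] [ 509.57766702 -236.06668693   90.99696693]
```

Free all the way down. The last ~2 mm, then open and retreat upward.

```bash
python3 -m jog '0 0 0 0 0 -0.05 0;0 0 0 0 0 -0.09 0;0 0 0 0 0 -0.09 0;0 0 0 0 0 -0.09 0'; python3 -m jog '0 0 0 0 0 0 0.35;0 0 0 0 0 0 0.5;0 0 0 0 0 0 0.8;0 0 0 0 0 0 0.8;0 0 0 0 0 0 0.8'; python3 -m jog '0 0 0 0 0 0.6 0.8;0 0 0 0 0 1.8 0.8;0 0 0 0 0 3.4 0.8;0 0 0 0 0 5 0.8;0 0 0 0 0 6 0.8'; python3 -m jog '0 0 0 -0.6 1.5 0 0.8;0 0 0 -1.2 3.5 0 0.8;0 0 0 -2 5.8 0 0.8;0 0 0 -2.5 8 0 0.8;0 0 0 -2.5 9 0 0.8';python3 -m jog '0 0 0 0 0 0 0.8;0 0 0 0 0 0 0.8';python3 - <<'E'
from h import *
a=grab_frame("scene");b=grab_frame("top")
c=lambda im,x,y,w,h,W,H: cv2.resize(im[y:y+h,x:x+w],(W,H),interpolation=cv2.INTER_CUBIC)
cv2.imwrite('pics/i.png',np.vstack([np.hstack([c(a,115,125,75,100,400,380),c(b,325,150,75,100,400,380)]),np.hstack([c(b,150,160,100,50,400,200),c(a,280,205,100,50,400,200)])])[...,::-1])
E
```

```text
time_s: 17.45
ee_pos: [510.2, -236.4, 89.9]
ee_rot: [-180.0, 0.0, -172.0]
force: [1.1, -0.4, -1.5]
gripper_width: 21.7
time_s: 18.08
ee_pos: [510.1, -236.3, 89.8]
ee_rot: [180.0, 0.0, -172.0]
force: [-1.3, 0.4, 0.2]
gripper_width: 69.1
time_s: 18.7
ee_pos: [510.8, -236.7, 243.3]
ee_rot: [-179.9, 0.2, -172.0]
force: [0.5, 0.3, -0.1]
gripper_width: 72.7
time_s: 19.32
ee_pos: [446.5, -9.1, 241.2]
ee_rot: [180.0, 0.1, -171.9]
force: [0.6, -0.8, -1.2]
gripper_width: 73.1
time_s: 19.58
ee_pos: [447.8, -11.9, 240.3]
ee_rot: [-180.0, 0.1, -172.0]
force: [-0.3, -0.2, -0.3]
gripper_width: 72.9
```

View pics/i.png

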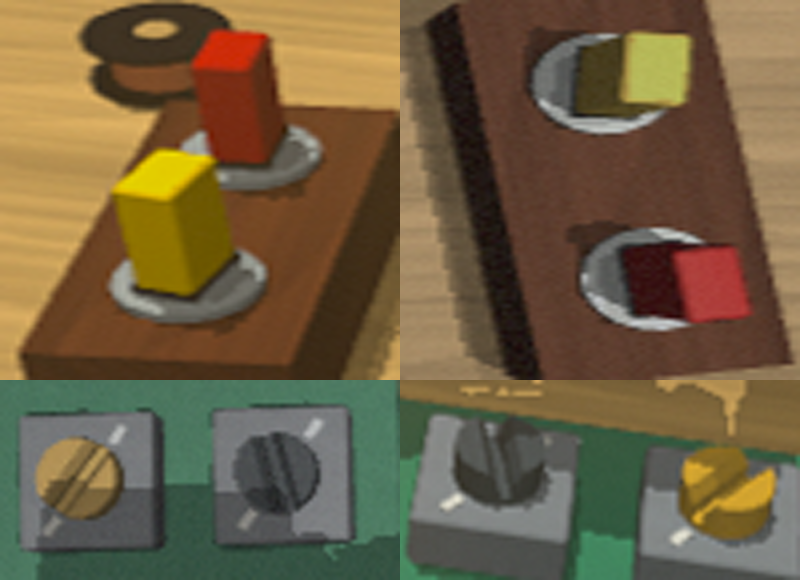

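The red driver stands upright in its original hole with the collar flat on the rack. The brass slot is in line with its marks, and the steel screw and yellow driver are unchanged.

```bash
python3 -c "
from h import *
env.job_done()"
```

```text
the job is handed in; nothing more can be done
```

The brass screw is locked, with its slot in line with the two white marks. I handed the job in at about 19.7 s of robot time.

- **Turning the screw:** I lifted the red driver from its rack hole and seated the blade to about the slot's floor (z ≈ 46 mm). I turned the screw clockwise until it hit the stop, where the wrist torque rose from about 0.1 to 0.54 N m. Then I eased off the torque inside the slot's play and lifted straight out. The fingers stayed on the driver's handle, well above the screw.
- **Returning the driver:** It went back into the same hole with no noticeable side force, then I opened the gripper and moved the arm clear.
- **Last checks:** Both camera views showed the red driver upright with its collar flat on the rack and the brass slot in line with the marks. The yellow driver and steel screw looked unchanged. The red driver now sits turned by about 4–8° from where it started, roughly parallel to the rack.
- **What disagreed:** The two cameras differed by about 2–3 mm, more in one early reading of the screw head. That caused about 3 N of side force while seating the blade, which I corrected by shifting the tool about 1 mm. No check failed.

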